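Release the toggle clamp and take the glued blank out of the jig

ROBOT

A 6-joint arm with a two-finger parallel gripper is mounted at the origin on a cart in front of the work surface, level with it; the furniture and walls round the work are solid. World frame = base frame: x ahead of the robot, y to its left, z up, the work surface at z = 0. Lengths are in m, angles in rad, forces in N, time in s.
With the tool pointing down it reaches from about 0.325 to 0.775 m from the base axis. Payload 5.5 kg.
Tool frame: the origin (TCP) lies between the finger pads; the fingertips stand 8 mm ahead of it and the grasp point (between the pads) lies 11 mm behind it (tcp_to_tips is the distance from the TCP to the fingertips, in m); z points along the fingers, y is the line along which they close (so a half turn about z gives the same grasp; the last joint's range is limited). The gripper opens to 88 mm and grips with 3 to 60 N. Pads are 20 mm wide; open, the fingers measure 115 mm over their backs; the gripper's body (75 mm by 178 mm) begins 61 mm behind the grasp point.
Start: joints at [-1.381, 0.091, 1.231, -0, 1.82, -0.057], TCP at [0.147, -0.582, 0.231] pointing down, gripper open.
Joint ranges: [-2.87, 2.87], [-0.86, 2.18], [0.17, 2.46], [-1.51, 4.65], [0.06, 2.69], [-2.65, 2.65]. Speed limits (rad/s): [2.57, 2.57, 3.01, 3.14, 3.14, 3.14].

INTERFACE

Orientations are given as a unit quaternion [w, x, y, z].
In Python, from bench import * gives the robot as it stands. Calls block until the motion is done:
- move_to(position, orientation): joint-space move of the TCP to a pose.
- move_l(position, speed=0.15, orientation=None): straight line of the TCP; orientation=None keeps the orientation; speed is the mean speed in m/s.
- movej(angles): joint-space move.
- gripper_open() and close(): open the fingers fully, or close them until they stop; the grip force is fixed at half the most.
- hold(seconds).
- inverse_kinematics(position, orientation): joint angles nearest the present ones, or None.
- state(): the state.
- get_image(name): name is "side" or "top" or "wrist"; returns a dict with "frame" (420x560x3 uint8, blue, green, red), "depth" (420x560 float32, m along the optical axis (not along the pixel's ray), 0 where there is no reading), "camera_matrix" (3x3 intrinsics, pixels), "k1" (the pictures are not rectified: a ray, as slopes to the right and down, at radius r is drawn at 1 + k1 r^2 times it, then the intrinsics apply), "view" (4x4, takes a point from world to camera coordinates). Camera axes: x right, y up, looking along -z (the intrinsics and any distortion apply to the point x, -y, -z); pixel columns grow to the right and rows downward; lengths in m; the calibration is good to about 2 mm. A picture is of the moment at which its call begins.
A pose or a line that the arm cannot do raises IKError and nothing moves.
- job_done(): hands the job in; it is judged then, once.
The state is a dict: "time": time; "joint_pos": joint angles; "dq": joint speeds; "joint_torque": joint torques, N m; "ee_pos": TCP position; "ee_rot": TCP orientation; "ft_force": force on the tool from outside, world axes, zero at the start; "moment": the same for the moment, N m; "finger_gap": finger opening in m; "finger_force": force on a finger pad.
Only numpy, scipy, OpenCV 4.12 (cv2) and the standard library are available. Lean on these libraries where they do the work, as an engineer would, in place of code of your own. Each camera call takes 0.05 s, during which the arm holds its last target. There are 200 camera calls.

TASK

The two-layer wooden blank in the sloping gluing jig has set. Flip the toggle clamp's lever over centre until the clamp stands wide open, lift the blank out, and lay it flat in the middle of the cork mat with the same (light) face up as in the jig. Leave the clamp open and do not disturb the things standing around.

Things in the scene. Friction and masses are not known exactly. Their poses are not given: they have to be found in the camera images.
- jig: Plywood gluing jig, fixed to the table: base board 150 x 220 x 12 mm (x, y, z) carrying a sloping bed (bed). Origin: centre of its underside; z up. The blank lies on the bed's +y half, a steel toggle clamp (side plates 81 mm high) stands on its -y half. Behind the blank a 10 mm plywood fence rises from the bed's upper edge, square to the bed: its front face is 60 mm upslope of the blank's middle, 110 mm wide, its top 52 mm above the bed.
- bed (a point): Centre of the bed's top face, at (0, 0, 55) mm in the jig's frame. The bed is 115 mm (slope) x 200 mm (jig's y) and tilted 30 degrees about the jig's y, falling towards the jig's -x (the robot's side): upslope is (0.866, 0, 0.5) and its normal (-0.5, 0, 0.866) in the jig's frame. Heights 'above the bed' are along this normal.
- seat (a point): Where the centre of the blank's underside rests, at (-8, 55, 69) mm in the jig's frame: top of an anvil 24 mm (slope) x 46 mm (y), 16 mm above the bed. Cheeks as high as the blank's top, 1.5 mm clear of it, close its +y and -y ends: only its upslope and downslope sides can be gripped. Two 6 mm pins, 11 mm above the anvil, 22 mm either side of its middle, stop it on the downslope side.
- lever (a joint): Toggle clamp's lever, rad: 0 = clamped, standing along the bed's normal; it swings sideways to the jig's -y about an upslope axis through its hinge; 1.4 = fully open (lever nearly flat), and from 1.2 it counts as wide open. Over-centre springs hold it at 0 (about 5 N at the grip to start it); past dead centre at 0.5 they snap it fully open and hold it there.
- clamp_hinge (a point): Hinge of the clamp's holding arm, 46 mm above the bed, at (-23, -55, 95) mm in the jig's frame. The arm, a 12 x 10 mm bar, reaches 118 mm to the jig's +y over the blank and presses on it with a rubber foot. Geared to the lever, it swings up about the same axis direction by 1.2 times the lever's angle; fully open it stands along the bed's normal, its tip 0.2 m above the table.
- lever_hinge (a point): Point of the jig on the lever's hinge axis, 74 mm above the bed, at (-37, -64, 119) mm in the jig's frame.
- lever_grip (a point): Middle of the lever's round black grip (16 mm diameter, 46 mm long), 63 mm from the hinge; it moves with the lever. Below the grip is a flat steel bar 8 x 14 mm between the clamp's side plates. The lever ends 86 mm from the hinge.
- blank: The workpiece: a glued two-layer wooden blank, dark wood below, light wood on top, 36 x 56 x 18 mm (its x, y, z), 30 to 55 g. Origin: centre of the underside (dark face); z out of the light face. In the jig its x points upslope and its z along the bed's normal.
- cork_mat: Cork mat lying fixed on the table, 134 x 150 x 8 mm (x, y, z), top face 8 mm above its origin, which is the centre of its underside.
- glue_bottle: Bystander: black glue bottle, 24 x 40 x 138 mm, upright. Origin at its foot.
- bead_vial: Bystander: glass vial of beads, 16 x 60 x 16 mm, lying along its y. Origin at the centre of its underside.
- pliers: Bystander: yellow-handled pliers, 129 x 60 x 15 mm, lying along their x. Origin at the centre of the underside.
- spool: Bystander: wooden thread spool, 26 mm diameter, 29 mm high, upright. Origin at its foot.
- gesso_pot_small: Bystander: small black pot with white lid, 30 mm diameter, 48 mm high, upright. Origin at its foot.
Not all that is in view belongs to the job. What is shaped like the blank but green or pink is not meant.

How it is judged:
On the way, in this order (a step that is already met when the one before it is completed fails the run):
1. the clamp is wide open with the blank still in its seat (value of joint lever above 1.2 rad and distance between blank and seat below 0.012 m), for 0.2 s.
2. the blank is lifted clear of the jig, at least 5 cm from its seat (distance between blank and seat above 0.05 m), for 0.1 s.
At the end, for the whole second after the job is handed in: The blank lies flat and at rest on the mat, light face up (within 0.1 rad of level), its centre within 35 mm (mat's x) and 40 mm (mat's y) of the mat's centre, and the clamp lever is still at 1.2 rad or more (x of blank in the frame of cork_mat between -0.035 and 0.035 m and y of blank in the frame of cork_mat between -0.04 and 0.04 m and z of blank in the frame of cork_mat between 0.005 and 0.011 m and angle between blank's own z axis and vertical below 0.1 rad and linear speed of blank below 0.02 m/s and value of joint lever above 1.2 rad); the robot touches nothing.
It fails at once if the black glue bottle is shifted by more than 3 cm or knocked over (distance of glue_bottle from where it was at the start of the episode above 0.03 m or angle between glue_bottle's own z axis and vertical above 0.6 rad).
It fails at once if the bead vial is shifted by more than 3 cm (distance of bead_vial from where it was at the start of the episode above 0.03 m).
It fails at once if the pliers are shifted by more than 3 cm (distance of pliers from where it was at the start of the episode above 0.03 m).
It fails at once if the wooden spool is shifted by more than 3 cm or knocked over (distance of spool from where it was at the start of the episode above 0.03 m or angle between spool's own z axis and vertical above 0.6 rad).
It fails at once if the small black pot is shifted by more than 3 cm or knocked over (distance of gesso_pot_small from where it was at the start of the episode above 0.03 m or angle between gesso_pot_small's own z axis and vertical above 0.6 rad).
It also fails if it takes over 51 s, if anything falls off the work surface, if the arm or the gripper's body presses on something with over 40 N, if the wrist force passes 120 N, or if a joint passes its speed limit or range.

## Working session

There is one attempt and no reset: what is moved stays moved. The work goes in short steps, each a Python script; the robot and the scene stay as the last script left them, time stands still between calls to the robot, and variables do not carry over. Pictures are saved under pics/ and viewed, at most 10 in all, crops included, and the job is handed in when it is done.

```bash
mkdir -p pics; cat > h.py <<'E'
from bench import *
import numpy as np, cv2
def snap(n):
    d=get_image(n); np.savez(f'pics/{n}.npz',**{k:np.asarray(v) for k,v in d.items()}); return d
def load(n): return dict(np.load(f'pics/{n}.npz'))
def px2w(d,pts,depth=None):
    K=np.array(d['camera_matrix']); k=float(d['k1']); pts=np.array(pts,float).reshape(-1,2)
    s=cv2.undistortPoints(pts[:,None],K,np.array([k,0,0,0,0.]))[:,0]
    z=np.array([d['depth'][int(v),int(u)] for u,v in pts]) if depth is None else depth
    c=np.c_[s[:,0]*z,-s[:,1]*z,-z,np.ones(len(z))]
    return (np.linalg.inv(d['view'])@c.T).T[:,:3]
def w2px(d,P):
    P=np.array(P,float).reshape(-1,3); c=(d['view']@np.c_[P,np.ones(len(P))].T).T
    q=np.c_[c[:,0],-c[:,1],-c[:,2]]
    return cv2.projectPoints(q,np.zeros(3),np.zeros(3),np.array(d['camera_matrix']),np.array([float(d['k1']),0,0,0,0.]))[0][:,0]
E
python3 - <<'E'
from h import *
a=snap('top');b=snap('side')
cv2.imwrite('pics/t1.png',a['frame']);cv2.imwrite('pics/s1.png',b['frame'])
for d in(a,b): print(np.linalg.inv(d['view'])[:3].round(3), d['camera_matrix'],d['k1'])
E
```

```text
[[ 0.008  0.988 -0.157  0.4  ]
 [-1.     0.006 -0.012 -0.027]
 [-0.011  0.157  0.988  1.21 ]] [[490.56371481   0.         274.93898387]
 [  0.         490.56371481 207.45270223]
 [  0.           0.           1.        ]] -0.029028718609552282
[[ 1.    -0.02   0.012  0.588]
 [ 0.021  0.508 -0.861 -0.939]
 [ 0.011  0.861  0.508  0.68 ]] [[416.17186549   0.         278.97517518]
 [  0.         416.17186549 207.81630183]
 [  0.           0.           1.        ]] 0.030561997235203378
```

View pics/t1.png

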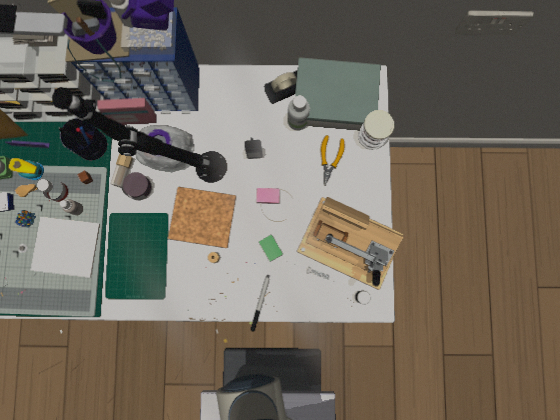

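View pics/s1.png

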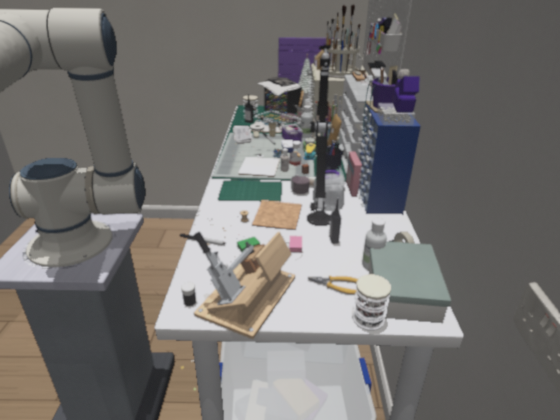

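The top view shows the jig at about (350,243), with the fence up-left and the clamp right. The mat is at (203,217). Lookalikes are the pink block (268,196) and the green block (271,248). The real blank should be under the arm at about (340,238). Next I'll take one close crop.

```bash
python3 - <<'E'
from h import *
d=load('top'); s=load('side')
c=cv2.resize(d['frame'][185:310,285:415],None,fx=4.6,fy=4.6,interpolation=cv2.INTER_CUBIC)
cv2.imwrite('pics/c1.png',c)
# height map of whole table
H,W=d['depth'].shape; u,v=np.meshgrid(np.arange(W),np.arange(H))
P=px2w(d,np.c_[u.ravel(),v.ravel()]).reshape(H,W,3); np.save('pics/P.npy',P)
print('table',P[150,250],P[280,320])
# mat: by colour
f=d['frame'].astype(int); hsv=cv2.cvtColor(d['frame'],cv2.COLOR_BGR2HSV)
m=(cv2.inRange(hsv,(5,100,60),(20,255,255))>0); m[:,:160]=0;m[:,245:]=0;m[:175]=0;m[255:]=0
m=cv2.morphologyEx(m.astype(np.uint8),cv2.MORPH_OPEN,np.ones((5,5)))
cs=max(cv2.findContours(m,0,2)[0],key=cv2.contourArea)
px=cs[:,0].astype(float); Wm=px2w(d,px); print('matz',np.median(Wm[:,2]))
print('mat',cv2.minAreaRect((Wm[:,:2]*1000).astype(np.float32)))
E
```

```text
table [0.71766217 0.04646844 0.08137617] [ 4.14004384e-01 -1.24262819e-01  3.84122808e-04]
matz 0.007230883156563284
mat ((537.6301879882812, 94.95299530029297), (330.70751953125, 161.20465087890625), 67.56358337402344)
```

View pics/c1.png

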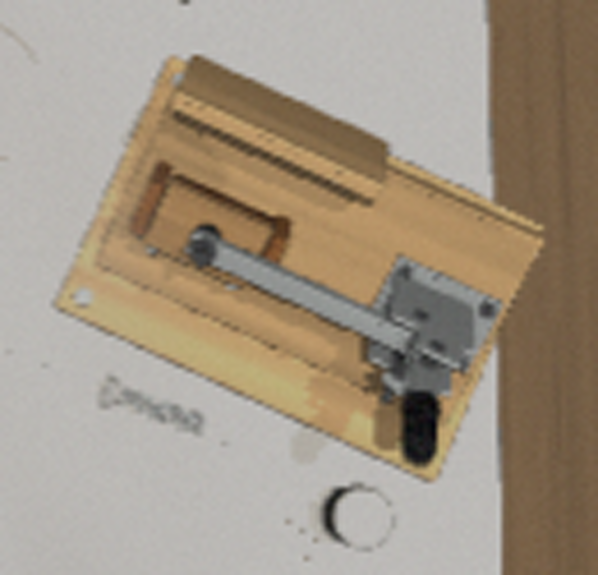

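The crop shows the light blank between the brown cheeks at crop (210,215), i.e. full frame (331,232). The clamp arm's foot is on it at (205,245). The grip is at (420,428), the board corners at (55,305), (435,480) and (175,58), and the small pot at (360,518), close to the jig's lower corner.

```bash
cat >> h.py <<'E'
def ray(d,pts,z):
    o=np.linalg.inv(d['view'])[:3,3]; n=len(np.reshape(pts,(-1,2))); p=px2w(d,pts,np.ones(n)); r=p-o
    return o+r*((z-o[2])/r[:,2])[:,None]
def jigT(x,y,a):
    T=np.eye(4);c,s=np.cos(a),np.sin(a);T[:2,:2]=[[c,-s],[s,c]];T[:2,3]=x,y;return T
def tf(T,P): return np.reshape(P,(-1,3))@T[:3,:3].T+T[:3,3]
U=np.array([.8660254,0,.5]);N=np.array([-.5,0,.8660254]);Y=np.array([0,1.,0])
BED=np.array([0,0,.055]);SEAT=np.array([-.008,.055,.069]);LH=np.array([-.037,-.064,.119]);CH=np.array([-.023,-.055,.095])
E
python3 - <<'E'
from h import *
from scipy.optimize import least_squares
d=load('top');s=load('side')
cp=np.array([[55,305],[435,480],[175,58]])/4.6+[285,185]
W=ray(d,cp,.012); print(W.round(4), np.linalg.norm(W[0]-W[1]),np.linalg.norm(W[0]-W[2]))
M=np.array([[-.075,.11,.012],[-.075,-.11,.012],[.075,.11,.012]])
r=least_squares(lambda q:(tf(jigT(*q),M)-W)[:,:2].ravel(),[.5,-.3,-.4]);print(r.x,r.fun.round(4))
T=jigT(*r.x); np.save('pics/q.npy',r.x)
seg=lambda a,b:(a,b)
bx=lambda u,y,n:BED+u*U+y*Y+n*N
L=[]
b=[[-.075,.11,.012],[-.075,-.11,.012],[.075,-.11,.012],[.075,.11,.012]]
L+=[(b[i],b[(i+1)%4]) for i in range(4)]
b=[bx(-.0575,.1,0),bx(-.0575,-.1,0),bx(.0575,-.1,0),bx(.0575,.1,0)]
L+=[(b[i],b[(i+1)%4]) for i in range(4)]
b=[SEAT+.018*N+i*.018*U+j*.028*Y for i,j in((-1,-1),(-1,1),(1,1),(1,-1))]
L+=[(b[i],b[(i+1)%4]) for i in range(4)]
L+=[(LH,LH+.086*N),(CH,CH+.118*Y)]
su=SEAT+.06*U-.016*N; L+=[(su+.052*N-.055*Y,su+.052*N+.055*Y)]
def ov(dd,x0,y0,w,h,k):
    im=cv2.resize(dd['frame'][y0:y0+h,x0:x0+w],None,fx=k,fy=k,interpolation=cv2.INTER_CUBIC)
    for a,b in L:
        p=((w2px(dd,tf(T,[a,b]))-[x0,y0]+.5)*k).astype(int); cv2.line(im,p[0].tolist(),p[1].tolist(),(0,0,255),1)
    return im
i1=ov(d,285,185,130,125,3.2);i2=ov(s,170,220,140,125,3.2)
cv2.imwrite('pics/o1.png',np.hstack([i1[:400],i2[:400]])[:,:800]); print(i1.shape,i2.shape)
hsv=cv2.cvtColor(d['frame'],cv2.COLOR_BGR2HSV)
m=cv2.inRange(hsv,(5,100,60),(20,255,255)); m[:,:165]=0;m[:,242:]=0;m[:180]=0;m[252:]=0
m=cv2.morphologyEx(m,cv2.MORPH_CLOSE,np.ones((3,3)));m=cv2.morphologyEx(m,cv2.MORPH_OPEN,np.ones((9,9)))
c=max(cv2.findContours(m,0,2)[0],key=cv2.contourArea)[:,0].astype(float)
print('mat',cv2.minAreaRect((ray(d,c,.008)[:,:2]*1000).astype(np.float32)))
print('TCP frames grip',tf(T,[LH+.063*N,SEAT]))
st=state();print(st['ee_pos'],st['ee_rot'],st['time'])
P=np.load('pics/P.npy')
for n,(u,v) in dict(pot=(363,297),grip=(376,278),bottle=(253,148),lamp=(208,165),spool=(213,257),pliersR=(327,180),blank=(332,230)).items(): print(n,P[v,u].round(3))
E
```

```text
[[ 0.4828 -0.0676  0.012 ]
 [ 0.3924 -0.2667  0.012 ]
 [ 0.6162 -0.1322  0.012 ]] 0.21864666154590923 0.14821027863353012
[ 0.50447201 -0.19926072 -0.43243326] [-0.0003 -0.0004 -0.0022 -0.001   0.0025  0.0014]
(400, 416, 3) (400, 448, 3)
mat ((567.3873291015625, 168.16741943359375), (147.51919555664062, 132.37510681152344), 81.93704223632812)
TCP frames grip [[ 0.41545632 -0.22866237  0.1735596 ]
 [ 0.52025789 -0.14597089  0.069     ]]
[ 0.14654003 -0.58157859  0.22962554] [-8.58120091e-04  9.92393942e-01  1.23099652e-01 -5.55442538e-05] 0.1
pot [ 0.375 -0.221  0.047]
grip [ 0.417 -0.224  0.189]
bottle [0.721 0.039 0.085]
lamp [0.688 0.15  0.052]
spool [0.468 0.138 0.002]
pliersR [ 0.661 -0.142  0.012]
blank [ 0.527 -0.145  0.091]
```

View pics/o1.png

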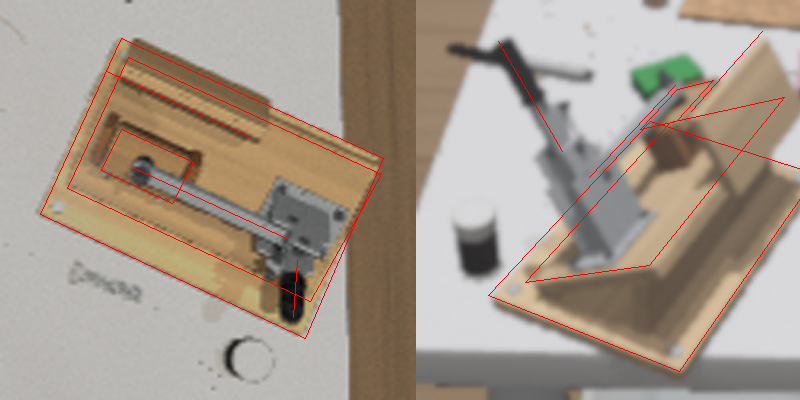

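The overlay fits both views: the jig is at (0.504,-0.199) with yaw -0.43, and the mat at (0.567,0.168). The green and pink blocks stay out of it. Next I'll push the lever with closed, vertical fingers, then look from above the blank.

```bash
cat >> h.py <<'E'
from scipy.spatial.transform import Rotation as Ro
def quat(y,z):
    y=y/np.linalg.norm(y);z=z/np.linalg.norm(z);x=np.cross(y,z)
    q=Ro.from_matrix(np.c_[x,y,z]).as_quat();return [float(v) for v in (q[3],*q[:3])]
def Jq(): return jigT(*np.load('pics/q.npy'))
def pick(p,y,z):
    c=[]
    for s in(1,-1):
        q=quat(s*y,z);j=inverse_kinematics(list(p),q)
        if j is not None:c.append((abs(j[5]),q,np.round(j,2)))
    c.sort(key=lambda t:t[0]);print(c);return c[0][1]
E
python3 - <<'E'
from h import *
T=Jq(); w=lambda *p:tf(T,p)[0].tolist()
q=pick(w(-.0635,-.036,.165),T[:3,0],np.array([0,0,-1.]))
close()
move_to(w(-.0635,-.036,.29),q)
move_l(w(-.0635,-.036,.165),.15)
move_l(w(-.0635,-.092,.165),.08);print(state()['ft_force'])
move_l(w(-.0635,-.100,.155),.08);hold(.3);s=state();print(s['ft_force'],s['time'],s['ee_pos'])
move_l(w(-.0635,-.100,.30),.25)
move_l(w(-.10,.055,.32),.25)
d=snap('wrist');cv2.imwrite('pics/w1.png',d['frame']);print(state()['time'],np.linalg.inv(d['view'])[:3].round(3))
E
```

```text
[(np.float64(0.08269151503637717), [0.0, 0.8423423629497662, 0.5389428017704703, 0.0], array([-0.52, -0.24,  1.66, -0.  ,  1.72, -0.08]))]
[ 0.56894905 -0.17022126 -0.42130537]
[ 0.97817387  0.10279964 -1.50471495] 5.6167 [ 0.4050433  -0.26341432  0.15522696]
7.1917 [[ 0.908  0.402  0.121  0.469]
 [-0.42   0.871  0.255 -0.038]
 [-0.003 -0.282  0.959  0.473]]
```

View pics/w1.png

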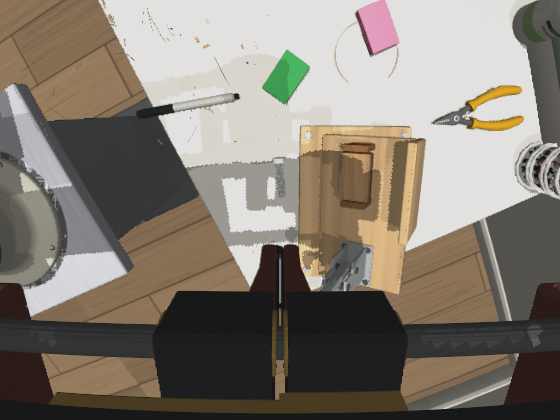

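The wrist view shows the blank free at about (356,178), still between its cheeks (358,147) and (355,204), with the arm no longer over it. Next I'll refine the jig pose here and check the lever from the top camera.

```bash
cat > ov.py <<'E'
from h import *
bx=lambda u,y,n:BED+u*U+y*Y+n*N
def loop(b): return [(b[i],b[(i+1)%4]) for i in range(4)]
SG=((-1,-1),(-1,1),(1,1),(1,-1))
L=loop([[i*.075,j*.11,.012] for i,j in SG])+loop([bx(i*.0575,j*.1,0) for i,j in SG])
L+=loop([SEAT+.018*N+i*.018*U+j*.028*Y for i,j in SG])
su=SEAT+.06*U-.016*N; L+=[(su+.052*N-.055*Y,su+.052*N+.055*Y)]
L+=[(LH,LH+.086*(np.cos(1.4)*N-np.sin(1.4)*Y)),(CH,CH+.118*(N))]
def ov(dd,T,x0,y0,w,h,k):
    im=cv2.resize(dd['frame'][y0:y0+h,x0:x0+w],None,fx=k,fy=k,interpolation=cv2.INTER_CUBIC)
    for a,b in L:
        p=((w2px(dd,tf(T,[a,b]))-[x0,y0]+.5)*k).astype(int); cv2.line(im,p[0].tolist(),p[1].tolist(),(0,0,255),1)
    return im
E
python3 - <<'E'
from ov import *
from scipy.optimize import least_squares
d=load('wrist');t=snap('top')
W=ray(d,[[300,125],[411,126]],.012);print(W.round(4))
T=Jq();print(tf(T,[[-.075,.11,.012],[.075,.11,.012]]))
a=ov(d,T,285,110,150,200,3);b=ov(t,T,285,185,125,200,2.8)[:,:350]
im=np.zeros((600,800,3),np.uint8);im[:,:450]=a;im[:560,450:]=b;cv2.imwrite('pics/o2.png',im)
E
```

```text
[[ 0.4843 -0.0664  0.012 ]
 [ 0.6189 -0.1287  0.012 ]]
[[ 0.4824748  -0.06795526  0.012     ]
 [ 0.61866711 -0.13081746  0.012     ]]
```

View pics/o2.png

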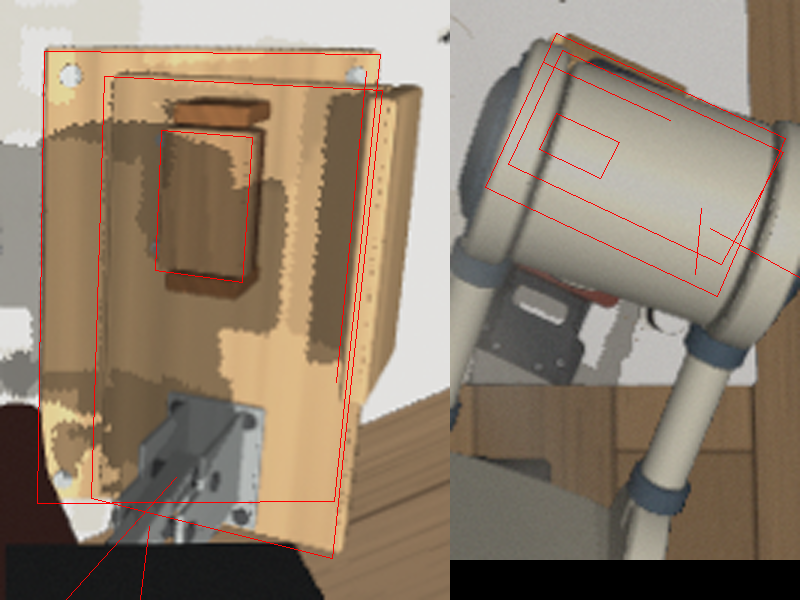

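Clamp arm is clear of the blank. The model sits about 1.5° and 2 mm off in this near view, with the blank's top face at crop x 162-256, y 127-275, so I'll refit from it.

```bash
python3 - <<'E'
from ov import *
from scipy.optimize import least_squares
d=load('wrist');q0=np.load('pics/q.npy')
M=np.array([[-.075,.11,.012],[.075,.11,.012],bx(-.0575,.1,0),bx(.0575,-.1,0),SEAT+.018*N])
Pc=np.array([[42,48],[380,49],[112,78],[341,553],[208,200]])/3+[285,110]-.3
Wt=np.array([[.4828,-.0676],[.3924,-.2667],[.6162,-.1322]])
Mt=np.array([[-.075,.11,.012],[-.075,-.11,.012],[.075,.11,.012]])
r=least_squares(lambda q:np.r_[(w2px(d,tf(jigT(*q),M))-Pc).ravel(),(tf(jigT(*q),Mt)[:,:2]-Wt).ravel()*300],q0,loss='soft_l1')
print(r.x,q0);print((w2px(d,tf(jigT(*r.x),M))-Pc).round(1),(tf(jigT(*r.x),Mt)[:,:2]-Wt).round(4))
np.save('pics/q.npy',r.x)
T=Jq(); zt=-(T[:3,:3]@N); 
for nm,y in(('U',T[:3,:3]@U),):
  for h in(.004,.10):
    print(nm,h); pick(tf(T,SEAT+h*N)[0],y,zt)
# measured heights around blank in jig frame (u,y,n)
H=np.linalg.inv(T)
for u,v in[(354,177),(345,177),(362,165),(350,190),(385,180)]:
    p=tf(H,px2w(d,[[u,v]]))[0]-SEAT;print((u,v),(p@U*1e3).round(1),(p[1]*1e3).round(1),(p@N*1e3).round(1))
E
```

```text
[ 0.50719722 -0.19884475 -0.41988973] [ 0.50447201 -0.19926072 -0.43243326]
[[ 1.2  0.5]
 [ 0.8 -0.3]
 [-1.9 -1.3]
 [-0.3  0.2]
 [-0.7  0.9]] [[ 0.0008 -0.0002]
 [ 0.0015 -0.002 ]
 [ 0.0043  0.0032]]
U 0.004
[(np.float64(0.14723266349065556), [0.21713512497558698, 0.8103593154499534, 0.5256714575499105, 0.1408532430676402], array([-0.29, -0.52,  2.12, -0.07,  1.02,  0.15]))]
U 0.1
[(np.float64(0.1495190583572823), [0.21713512497558698, 0.8103593154499534, 0.5256714575499105, 0.1408532430676402], array([-0.28, -0.71,  2.09, -0.08,  1.24,  0.15]))]
(354, 177) 0.5 0.2 16.9
(345, 177) -10.1 -0.5 18.1
(362, 165) 9.5 15.0 17.7
(350, 190) -3.2 -15.4 18.3
(385, 180) 28.7 -6.8 -16.8
```

The depth agrees: the blank's top face is 17–18 mm above the seat. The open fingers clear the fence by only 2.5 mm, so I'll measure the blank's and fence's slope positions from depth at a nearer pose.

```bash
cat >> h.py <<'E'
def jigcloud(d,T):
    H_,W_=d['depth'].shape;u,v=np.meshgrid(np.arange(0,W_),np.arange(0,H_));m=d['depth']>0
    p=tf(np.linalg.inv(T),px2w(d,np.c_[u[m],v[m]]))-SEAT
    return np.c_[p@U,p[:,1],p@N]*1e3
def report(d,T):
    Q=jigcloud(d,T)
    for lo,hi in((-20,-10),(-10,0),(0,10),(10,20)):
        s=Q[(Q[:,1]>lo)&(Q[:,1]<hi)]
        b=s[(abs(s[:,2]-18)<4)&(abs(s[:,0])<30)]; f=s[(s[:,2]>5)&(s[:,2]<33)&(s[:,0]>45)&(s[:,0]<68)]; t=s[(abs(s[:,2]-36)<3)&(s[:,0]>50)&(s[:,0]<80)]
        pc=lambda a,*k:np.percentile(a,k).round(1) if len(a)>5 else None
        print(lo,'blank u',pc(b[:,0],1,99),'n',pc(b[:,2],50),'fence',len(f),pc(f[:,0],10,50),'ftop',pc(t[:,0],2,98),pc(t[:,2],50))
    b=Q[(abs(Q[:,2]-18)<4)&(abs(Q[:,0])<12)&(abs(Q[:,1])<50)];print('y range incl cheeks',np.percentile(b[:,1],[1,99]).round(1))
E
python3 - <<'E'
from h import *
T=Jq();report(load('wrist'),T)
gripper_open()
q=pick(tf(T,SEAT+.13*N)[0],T[:3,:3]@U,-(T[:3,:3]@N))
move_to(tf(T,SEAT+.13*N-.0015*U)[0].tolist(),q)
d=snap('wrist');cv2.imwrite('pics/w2.png',d['frame']);report(d,T);print(state()['time'])
E
```

```text
-20 blank u [-18.3  17.3] n [17.9] fence 0 None ftop [59.5 68.8] [35.5]
-10 blank u [-17.6  17.4] n [17.8] fence 0 None ftop [59.9 68.9] [35.6]
0 blank u [-17.9  17.2] n [17.7] fence 0 None ftop [60.2 69. ] [35.6]
10 blank u [-18.4  16.7] n [17.7] fence 0 None ftop [60.3 69.2] [35.8]
y range incl cheeks [-36.4  37.4]
[(np.float64(0.15130348063051757), [0.21713512497558698, 0.8103593154499534, 0.5256714575499105, 0.1408532430676402], array([-0.27, -0.76,  2.07, -0.08,  1.31,  0.15]))]
-20 blank u [-18.7  16.1] n [17.9] fence 87 [59.2 59.4] ftop [59.4 69.1] [35.7]
-10 blank u [-18.5  16.8] n [17.8] fence 91 [59.3 59.5] ftop [59.6 69. ] [35.6]
0 blank u [-18.3  16.6] n [17.9] fence 98 [59.4 59.6] ftop [59.7 69.3] [35.6]
10 blank u [-18.1  16.5] n [17.8] fence 98 [59.5 59.7] ftop [59.6 69. ] [35.5]
y range incl cheeks [-37.1  37.1]
9.3667
```

View pics/w2.png

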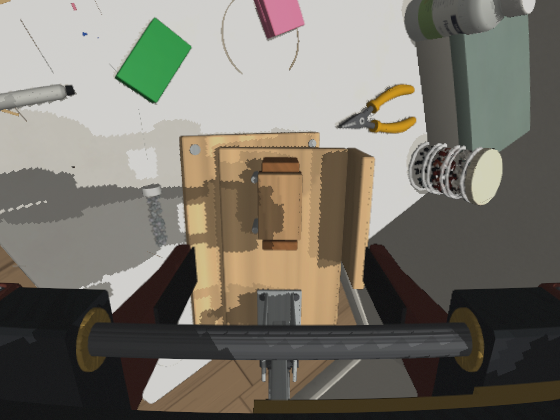

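The near view confirms the pose: the blank's middle is at u≈-0.8 mm and the fence face at 59.5 mm. I'll grip high, with the tips 3 mm above the underside, so the fingers won't reach the mat when placing.

```bash
python3 - <<'E'
from h import *
T=Jq(); w=lambda n,u=-.0011:tf(T,SEAT+n*N+u*U)[0].tolist()
move_l(w(.05),.15)
move_l(w(.011),.06); print(state()['ft_force'])
close();hold(.2);s=state();print('gap',s['finger_gap'],s['finger_force'],s['ft_force'])
move_l(w(.04),.06);move_l(w(.13),.15);s=state();print('gap',s['finger_gap'],s['finger_force'],s['time'])
P=np.load('pics/P.npy')
for u,v in[(210,165),(195,158),(180,152),(160,145),(130,135),(100,118),(70,100),(253,148),(253,155)]:print((u,v),P[v,u].round(3))
b=px2w(load('side'),[[320,215],[321,180],[322,140],[323,100],[324,65],[336,210],[336,235]]);print(b.round(3))
yt=np.array([.43,-.9,0]);pick([.553,.168,.03],yt,np.array([0,0,-1.]));pick([.553,.168,.16],yt,np.array([0,0,-1.]))
d=snap('side');cv2.imwrite('pics/s2.png',cv2.resize(d['frame'][100:340,130:430],None,fx=2.4,fy=2.4))
E
```

```text
[ 0.43575969 -0.62746858 -0.63032784]
gap 0.035564761234540485 30.0000062584877 [ 0.81663912 -1.12626389  2.08712053]
gap 0.0361530182899943 29.99981537461281 13.2833
(210, 165) [0.687 0.145 0.054]
(195, 158) [0.695 0.175 0.092]
(180, 152) [0.696 0.201 0.14 ]
(160, 145) [0.696 0.233 0.196]
(130, 135) [0.696 0.276 0.266]
(100, 118) [0.695 0.299 0.37 ]
(70, 100) [0.688 0.308 0.477]
(253, 148) [0.721 0.039 0.085]
(253, 155) [0.719 0.042 0.031]
[[0.697 0.13  0.026]
 [0.698 0.189 0.114]
 [0.698 0.246 0.22 ]
 [0.697 0.29  0.328]
 [0.693 0.287 0.428]
 [0.729 0.033 0.102]
 [0.734 0.02  0.029]]
[(np.float64(1.3611590688754145), [0.0, 0.9752701717602023, 0.2210160448357213, 0.0], array([ 0.24,  0.09,  1.59, -0.  ,  1.46,  1.36])), (np.float64(1.7804335847143784), [0.0, -0.2210160448357213, 0.9752701717602023, 0.0], array([ 0.24,  0.09,  1.59, -0.  ,  1.46, -1.78]))]
[(np.float64(1.3611590688754145), [0.0, 0.9752701717602023, 0.2210160448357213, 0.0], array([ 0.24,  0.03,  1.42, -0.  ,  1.69,  1.36])), (np.float64(1.7804335847143784), [0.0, -0.2210160448357213, 0.9752701717602023, 0.0], array([ 0.24,  0.03,  1.42, -0.  ,  1.69, -1.78]))]
```

View pics/s2.png

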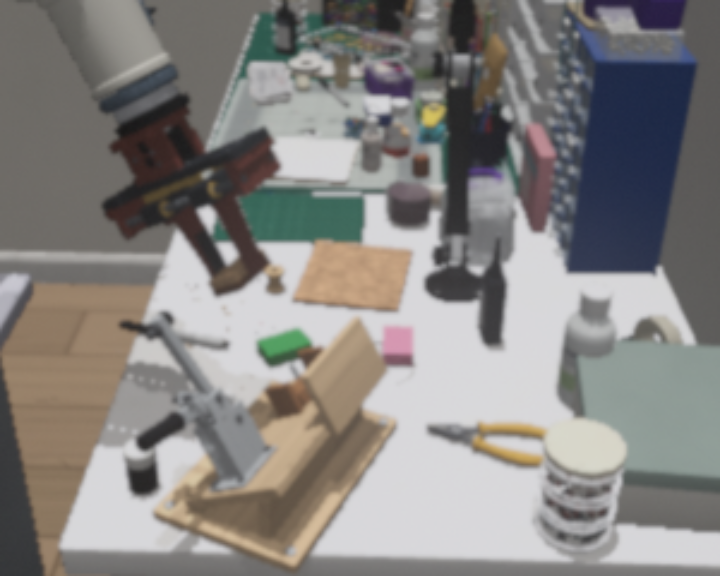

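The blank is held, the lever lies flat with the arm upright, and the pot and other things are standing. I'll carry it to the mat at a good height, away from the leaning lamp post at x≈0.695.

```bash
python3 - <<'E'
from h import *
T=Jq();p=tf(T,SEAT+.13*N)[0]
move_l([p[0],p[1],p[2]+.09],.2)
q=quat(np.array([.43,-.9,0]),np.array([0,0,-1.]))
X,Yy=.556,.168
move_to([X,Yy,.21],q);hold(.2);print(state()['finger_gap'],state()['time'])
f0=np.array(state()['ft_force'])
move_l([X,Yy,.035],.15)
for z in np.arange(.024,.0165,-.001):
    move_l([X,Yy,float(z)],.02);hold(.1);f=state()['ft_force'][2]-f0[2];print(round(z,4),round(f,2))
    if f>2:break
gripper_open();hold(.2);move_l([X,Yy,.12],.12);move_l([X-.1,Yy-.02,.25],.25)
print(state()['time'])
d=snap('top');cv2.imwrite('pics/t3.png',d['frame'][130:330,140:420].repeat(2,0).repeat(2,1))
d=snap('wrist');cv2.imwrite('pics/w3.png',d['frame'])
E
```

```text
0.03566061959652953 15.3083
0.024 1.01
0.023 0.76
0.022 1.22
0.021 1.48
0.02 0.37
0.019 2.14
22.1083
```

View pics/w3.png

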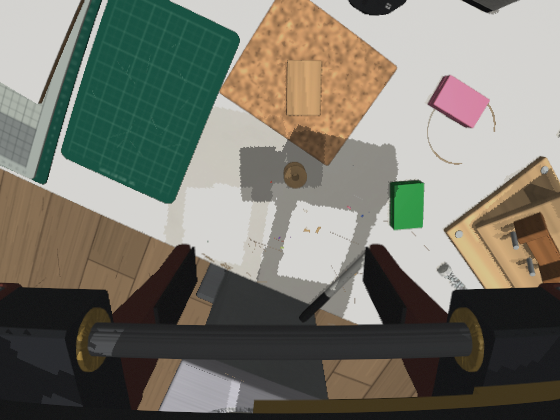

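The blank lies light face up at (304,88), near the mat's middle (about (308,80)). I'll check its height and levelness, then hand in.

```bash
python3 - <<'E'
from h import *
d=load('wrist');p=px2w(d,[[304,88],[295,70],[314,70],[295,105],[314,105],[260,90],[350,90]]);print(p.round(4))
if np.all(abs(p[:5,2]-.026)<.004): print(job_done())
E
```

```text
[[0.556  0.1676 0.0246]
 [0.5679 0.1841 0.0262]
 [0.5766 0.1663 0.0251]
 [0.5362 0.1686 0.0273]
 [0.545  0.1504 0.0262]
 [0.5346 0.2098 0.0077]
 [0.5776 0.1204 0.0077]]
the job is handed in; nothing more can be done
None
```

The blank is lying flat, light face up, about 11 mm from the mat's centre. The clamp is open, nothing around was seen to move, and I handed the job in at about 22 s; the hand-in call returned no verdict.

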